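# Close and lock the slide clamp on a dapping block

### The arm

A 6-joint arm with a two-finger parallel gripper is mounted at the origin on the work surface. World frame = base frame: x ahead of the robot, y to its left, z up, the work surface at z = 0. Lengths are in m, angles in rad, forces in N, time in s.
With the tool pointing down it reaches from about 0.35 to 0.975 m from the base axis. Payload 4.9 kg.
Tool frame: the origin (TCP) lies at the very end of the fingers, on their centre line; the grasp point (between the pads) lies manip.grip_point_offset behind it (manip.grip_point_offset is the distance from the TCP to the grasp point, in m); z points along the fingers, y is the direction in which the jaws open and shut (so a half turn about z gives the same grasp; the last joint's range is limited). The gripper opens to 85 mm and grips with 20 to 120 N. Pads are 22 mm wide; open, the fingers measure 114 mm over their backs; the gripper's body (76 mm by 85 mm) begins 54 mm behind the grasp point. The pads swing forward as they close: fully open they stand 13 mm farther back than shut.
Start: joints at [-0.119, 0.053, 1.613, -0, 1.476, -0.119], TCP at [0.625, 0, 0.231] pointing down, gripper open.
Joint ranges: [-3.01, 3.01], [-1.01, 2.22], [0.06, 2.58], [-1.02, 4.17], [0.09, 2.62], [-3.14, 3.14]. Speed limits (rad/s): [2.57, 2.57, 3.14, 3.14, 3.14, 3.14].

### API

Orientations are given as a unit quaternion [w, x, y, z].
In Python, from plant import status, grab_frame, camera_params, ticket, boxes_of, outline_of, manip gives the robot as it stands. The module is installed in compiled form; this text tells all that it offers.
- The arm moves only by the tool play_rows, never from a script. Its argument "deltas" is a list of rows, each a list of 2 entries, a list of its own where there are three numbers: the shift along the world's x, y, z in m, then the turn about the world's z in rad. A call has 1 to 5 rows; each row is the pose to reach, as a shift and turn from the pose commanded when the call began; what a row does not reach only later rows make up. A row lasts 1/8 s, in which the tool goes at most 62.5 mm and 10.7 degrees, less where a joint would pass 70% of its speed; a pose out of reach is approached as far as the arm can. A call with a gripper value outside its range is refused whole. "grip" is the opening, from -1 (shut) to 1 (fully open), set as the call begins (left out, the last holds). The fingers move at their own pace and stop on an object; the grip force is fixed at half the most. Time passes only in rows, so rows that repeat a pose let the fingers close. It gives the time, the measured TCP pose, the force and the opening at its end, in the units of the state.
- status.state(): the state, without advancing time (a new reading comes with each control period).
- grab_frame(name): name is "scene" or "side" or "wrist"; returns (picture, depth): 400x640x3 uint8, blue, green, red; 400x640 float32, m along the optical axis (not along the pixel's ray), 0 where there is no reading.
- camera_params(name): a dict with "mtx" (3x3 intrinsics, pixels), "world_from_camera" (4x4, takes a point from camera to world coordinates). Camera axes: x right, y up, looking along -z (the intrinsics and any distortion apply to the point x, -y, -z); pixel columns grow to the right and rows downward; lengths in m; the calibration is good to about 2 mm. A picture is of the moment at which its call begins: read the wrist's pose just before it. camera_params takes no time and is no camera call; for the wrist camera it gives the pose at the moment of the call.
- ticket.job_done(): hands the job in, once; it reports no verdict.
Trained networks look in the newest picture that a camera, given by its name, has taken for a name from the list of things; names that differ only in an ending like _2 or _b are one class to them, and where a whole thing is asked for, a point or a joint stands for the part that bears it (a point fixed in the world has none). Each returns a list of dicts, best first, with "confidence" (0 to 1); they miss things now and then, are a little off and sometimes report something else, mostly with a low value. They report only what shows in the picture. A call takes as long as a camera call. They do not tell look-alikes from the thing itself.
- boxes_of(camera, name): "box" ([left, top, right, bottom] in pixels, round what is visible of it).
- outline_of(camera, name): "region" (400x640 bool, what is visible of it) and "box" ([left, top, right, bottom] in pixels, round what is visible of it).
The state is a dict: "time": time; "joint_pos": joint angles; "joint_vel": joint speeds; "joint_efforts": joint torques, N m; "tool_pos": TCP position; "tool_rot": TCP orientation; "contact_force": force on the tool from outside, world axes, zero at the start; "ft_torque": the same for the moment, N m; "gripper_width": opening from 0.0 (shut) to 1.0 (fully open).
Only numpy, scipy, OpenCV 4.12 (cv2) and the standard library are available. Lean on these libraries where they do the work, as an engineer would, in place of code of your own. Each camera call takes 0.05 s, during which the arm holds its last target.

### The job

Clamp the steel dapping block: with the outside of the closed fingers push the clamp's upright red knob along the long leg of its L-shaped slot as far as it goes, so that the sliding jaw brings the block up to the fixed jaw, then round the corner and sideways fully to the end of the short leg, so that the jaw is locked. Then move the hand clear. Only push: do not take the knob between the fingers, do not touch the block with the hand, and leave everything else on the bench where it stands.

Things in the scene. Friction and masses are not known exactly. Their poses are not given: they have to be found in the camera images.
- clamp: Slide clamp fixed to the bench, 292 x 110 mm. Origin: bench level, under the corner of its L-slot. An aluminium cover plate, top 44 mm above the bench, spans clamp x -100..30, y -45..65 mm; only the red knob and 2.5 mm screw heads at the plate's corners rise above it. The 14 mm slot's long leg runs along x from -70 mm to 0, its short leg from there along +y to 32 mm.
- slot_corner (a point): Where the centre lines of the slot's legs meet, on the cover plate's top (clamp 0, 0, 44 mm). Axes as the clamp's. The inside of the corner is rounded at 8 mm.
- slot_end (a point): Where the knob's axis stands at the end of the short leg, on the cover plate's top (clamp 0, 32, 44 mm).
- fixed_jaw (a point): Top middle edge of the green fixed jaw's clamping face, which looks to the clamp's -x (clamp 169, 0, 52 mm). Bed between the jaws: 12 mm above the bench.
- jaw (a joint): Travel in m of the green sliding jaw (top 48 mm above the bench), and of the knob with it, along clamp +x: 0 open, 0.070 closed, the knob then at the corner (knob's clamp x = value - 0.070; jaw's face 0.054 + value). Friction 2 N, stays where left; the block adds up to 7 N. The knob cannot enter the short leg until this is nearly 0.070, nor move back while in it.
- lock_pin (a joint): Travel in m of the red knob across, along the clamp's +y: 0 in the long leg (up to 2 mm of play), 0.032 at the end of the short leg (locked). Friction about 1.5 N and stays where it is left.
- pin_top (a point): Centre of the top of the red knob: an upright cylinder 22 mm across and 42 mm tall, from 48 to 90 mm above the bench (4 mm above the cover plate), on a 10 mm steel shank in the slot. It slides upright and cannot be lifted out.
- dapping_block: Loose steel block with round hollows on top, 44 x 44 x 30 mm, 0.3 to 0.6 kg. Origin: centre of its underside. It lies on the clamp's bed between the jaws, 8 to 21 mm short of the fixed jaw; brought home, its origin is at clamp x = 147 mm or up to 3 mm short of it.
- hammer: Loose hammer lying on the bench along its x axis, 240 mm long, about 65 mm across the head, 26 mm high; head at +x. Origin: under its middle. It must stay.
- brass_dome: Loose brass half-dome, 34 mm across, 13 mm high. Origin: underside centre. It must stay.
- dapping_punch: Loose steel punch standing on its end with a ball head up, 25 mm across, 77 mm tall. Origin: underside centre. It must stay and stay upright.
- whetstone: Loose white stone block 110 (its x) x 45 x 24 mm. Origin: underside centre. It must stay.
- scriber: Loose pointed hand tool with a wooden handle lying along its x axis, 170 mm long, 26 mm high. Origin: under its middle. It must stay.
- polish_jar: Loose amber jar with a dark cap, 60 mm across, 60 mm tall. Origin: underside centre. It must stay and stay upright.
- mallet: Loose wooden mallet lying along its x axis, 210 mm long, head 48 mm across and 75 mm wide at +x. Origin: bench level under the handle, 100 mm from the handle's end. It must stay.
There are look-alikes about, which are no part of the job. Leave any yellow look-alike of the dapping_block alone.

How it is judged:
By the outcome, as a careful person would: the job done as asked, in the order asked, and still so for the second after the job is handed in, with the robot touching nothing.
It also fails if it takes over 42 s, if anything falls off the work surface, if the arm or the gripper's body presses on something with over 40 N, if the wrist force passes 120 N, or if a joint passes its speed limit or range.

## Working session

There is one attempt and no reset: what is moved stays moved. The work goes in short steps, Python scripts to look and compute and a tool call to move; the robot and the scene stay as the last step left them, time stands still between calls to the robot, and variables do not carry over. Pictures are saved under pics/ and viewed, and the job is handed in when it is done.

Besides the shell and the picture viewer there is one more tool, called after ">>>" by a JSON object that holds its "api" and its "payload". play_rows: Moves the arm, as the interface text tells. Its arguments: {"type":"object","properties":{"deltas":{"type":"array"},"grip":{"type":"number"}},"required":["deltas"]}

```bash
mkdir -p pics; python3 - <<'E'
from plant import *
import cv2,numpy as np
for n in ("scene","side"):
    p,d=grab_frame(n); cv2.imwrite(f"pics/{n}0.png",p); np.save(f"pics/{n}0.npy",d)
    c=camera_params(n); print(n,c["mtx"].tolist(),np.round(c["world_from_camera"],3).tolist(), c.keys())
    for t in ("pin_top","clamp","dapping_block"):
        print(t,[(np.round(b["box"]).tolist(),round(b["confidence"],2)) for b in boxes_of(n,t)])
s=status.state();print(s)
print(manip.grip_point_offset)
E
```

```text
scene [[440.84502974691674, 0.0, 313.67619109859584], [0.0, 440.84502974691674, 200.99106283786386], [0.0, 0.0, 1.0]] [[-0.353, -0.767, 0.537, 1.25], [0.936, -0.292, 0.198, 0.275], [0.005, 0.572, 0.82, 1.126], [0.0, 0.0, 0.0, 1.0]] dict_keys(['mtx', 'world_from_camera'])
pin_top [([292.0, 198.0, 299.0, 211.0], 0.68), ([451.0, 190.0, 481.0, 243.0], 0.39)]
clamp [([274.0, 190.0, 383.0, 263.0], 0.67)]
dapping_block [([341.0, 181.0, 360.0, 202.0], 0.78), ([347.0, 232.0, 370.0, 250.0], 0.57), ([381.0, 273.0, 404.0, 294.0], 0.57)]
side [[415.94672350262323, 0.0, 328.3662612483438], [0.0, 415.94672350262323, 199.10570936353378], [0.0, 0.0, 1.0]] [[-0.674, 0.552, -0.49, 0.02], [-0.738, -0.49, 0.463, 0.545], [0.016, 0.674, 0.738, 0.931], [0.0, 0.0, 0.0, 1.0]] dict_keys(['mtx', 'world_from_camera'])
pin_top [([290.0, 190.0, 356.0, 236.0], 0.16)]
clamp [([250.0, 188.0, 357.0, 267.0], 0.67), ([255.0, 220.0, 264.0, 230.0], 0.6)]
dapping_block [([208.0, 234.0, 226.0, 254.0], 0.9), ([324.0, 252.0, 348.0, 276.0], 0.64), ([265.0, 228.0, 287.0, 247.0], 0.61)]
{'time': 0.4, 'joint_pos': array([-1.19007952e-01,  5.27723496e-02,  1.61307720e+00,  4.63925830e-05,
        1.47599845e+00, -1.18952535e-01]), 'joint_vel': array([-0.00146717, -0.00244301, -0.00158985, -0.00115388,  0.00240406,
       -0.00097238]), 'joint_efforts': array([-2.59184899e-04, -3.93051267e+01, -3.69811463e+01, -9.63666071e-05,
        2.46212119e-03, -2.24521244e-05]), 'tool_pos': array([6.24906583e-01, 1.96166998e-05, 2.31152705e-01]), 'tool_rot': array([-1.14630592e-04,  7.07127923e-01,  7.07085627e-01, -6.07726845e-05]), 'contact_force': array([-0.25372548, -0.04021366,  0.99147045]), 'ft_torque': array([-0.04183065, -0.04887994,  0.03795775]), 'gripper_width': 1.0004606989818496}
0.0187
```

View pics/scene0.png

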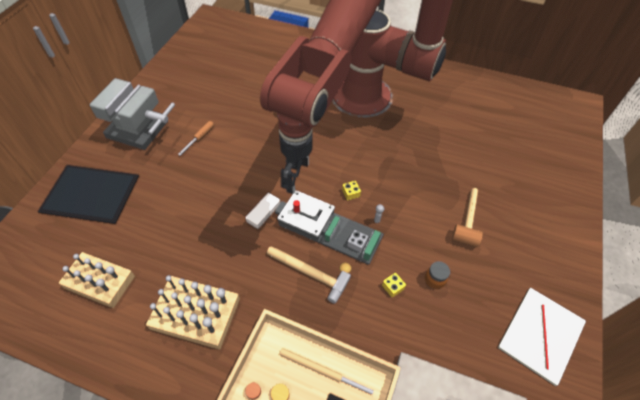

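View pics/side0.png

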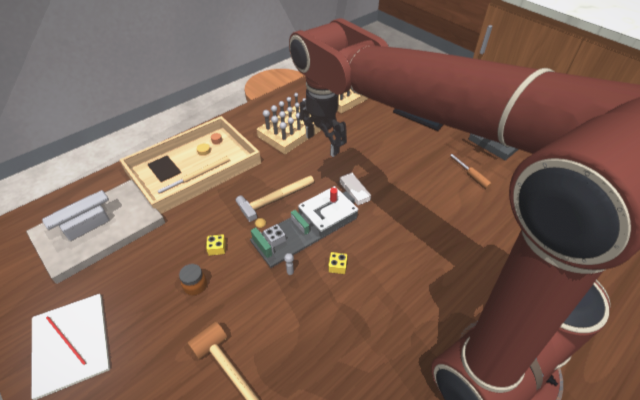

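```bash
python3 - <<'E'
import cv2
a=cv2.imread("pics/scene0.png")[160:310,250:420]; b=cv2.imread("pics/side0.png")[160:310,200:370]
cv2.imwrite("pics/crop0.png",cv2.resize(cv2.hconcat([a[:, :],b]),(800,353),interpolation=cv2.INTER_CUBIC))
E
```

```text
(no output)
```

View pics/crop0.png

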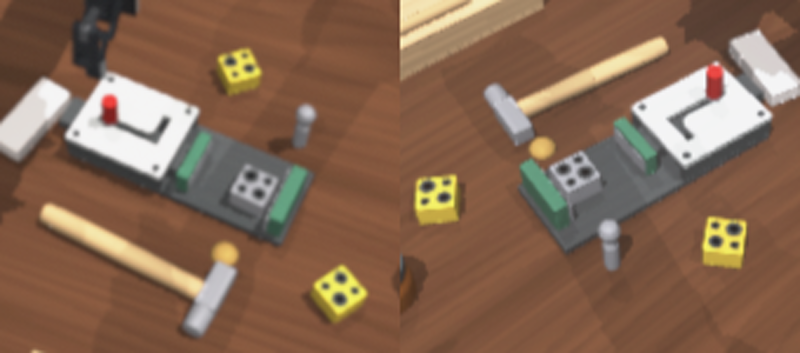

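Knob candidates: the red cylinder on the clamp plate (scene 296,205; side 333,193), the red pen on paper (scene 545,335), the red jar and cap in the tray (253,390), and the red-tipped knob-like shape of the robot. The upright cylinder in the slot is the one. The crop shows it at the far end of the long leg, the grey block between the green jaws, and the yellow look-alikes off the clamp. The whetstone sits just behind the clamp's -x end. Next I locate the clamp frame.

```bash
cat > h.py <<'E'
import numpy as np,cv2
from plant import *
def cloud(d,c):
    K=c["mtx"];T=c["world_from_camera"];v,u=np.mgrid[0:400,0:640]
    P=np.stack([(u-K[0,2])/K[0,0]*d,-(v-K[1,2])/K[1,1]*d,-d],-1)
    return P@T[:3,:3].T+T[:3,3]
def proj(p,c):
    K=c["mtx"];T=c["world_from_camera"];q=(np.asarray(p)-T[:3,3])@T[:3,:3]
    return np.stack([K[0,0]*q[:,0]/-q[:,2]+K[0,2],K[1,1]*-q[:,1]/-q[:,2]+K[1,2]],-1)
def hitz(uv,z,c):
    K=c["mtx"];T=c["world_from_camera"];uv=np.atleast_2d(uv)
    r=np.stack([(uv[:,0]-K[0,2])/K[0,0],-(uv[:,1]-K[1,2])/K[1,1],-np.ones(len(uv))],-1)@T[:3,:3].T
    return T[:3,3]+r*((z-T[2,3])/r[:,2])[:,None]
E
python3 - <<'E'
from h import *
for n in ("scene","side"):
    p=cv2.imread(f"pics/{n}0.png");d=np.load(f"pics/{n}0.npy");c=camera_params(n);P=cloud(d,c)
    x0,y0,x1,y1=(270,185,390,268) if n=="scene" else (245,180,365,270)
    roi=np.zeros((400,640),bool);roi[y0:y1,x0:x1]=1
    hsv=cv2.cvtColor(p,cv2.COLOR_BGR2HSV)
    m=roi&(P[...,2]>.036)&(P[...,2]<.052)&(hsv[...,1]<50)&(hsv[...,2]>110)
    nn,l,s,_=cv2.connectedComponentsWithStats(m.astype(np.uint8));k=1+np.argmax(s[1:,4]);m=l==k
    print(n,m.sum(),"z",np.median(P[m][:,2]))
    v,u=np.nonzero(m); Q=hitz(np.stack([u,v],-1),.044,c)[:,:2]
    r=cv2.minAreaRect((Q*1000).astype(np.float32));print("rect",r)
    red=roi&((hsv[...,0]<8)|(hsv[...,0]>172))&(hsv[...,1]>150)
    v,u=np.nonzero(red);print("red",len(u),u.min(),u.max(),v.min(),v.max(),"cloud z",np.percentile(P[red][:,2],[5,50,95]), P[red].mean(0))
    g=roi&(hsv[...,0]>60)&(hsv[...,0]<90)&(hsv[...,1]>60)&(P[...,2]>.04)
    print("green",g.sum())
E
```

```text
scene 1275 z 0.04549456799918006
rect ((588.137939453125, 5.685127258300781), (131.90478515625, 116.06343078613281), 84.1765365600586)
red 49 294 298 201 211 cloud z [0.05920452 0.0821691  0.09383448] [ 0.60052425 -0.01819475  0.07961354]
green 287
side 1198 z 0.04166188232825485
rect ((584.979248046875, 12.736053466796875), (131.99224853515625, 113.4666519165039), 83.1969223022461)
red 65 331 336 188 200 cloud z [0.05738074 0.08066846 0.08851771] [ 0.59250465 -0.01438981  0.07656552]
green 303
```

```bash
python3 - <<'E'
from h import *
c=camera_params("wrist");p,d=grab_frame("wrist");cv2.imwrite("pics/w0.png",p);np.save("pics/w0.npy",d)
print(c["mtx"].tolist(),np.round(c["world_from_camera"],4).tolist())
# overlays on scene/side
for n in("scene","side"):
    img=cv2.imread(f"pics/{n}0.png");cc=camera_params(n)
    th=np.deg2rad(83.7);R=np.array([[np.cos(th),-np.sin(th)],[np.sin(th),np.cos(th)]])
    o=np.array([.5866,.009])-R@np.array([-.035,.010]);print(o)
    def W(pts):
        pts=np.array(pts,float)/1000;return np.c_[pts[:,:2]@R.T+o,pts[:,2]]
    S=6;x0,y0=(265,175) if n=="scene" else (240,175)
    im=cv2.resize(img[y0:y0+95,x0:x0+130],None,fx=S,fy=S,interpolation=cv2.INTER_CUBIC)
    for q in ([[-100,-45,44],[30,-45,44],[30,65,44],[-100,65,44]],[[-70,0,44],[0,0,44],[0,32,44]],[[169,-40,52],[169,40,52]],[[-70,0,48],[-70,0,90]]):
        uv=((proj(W(q),cc)-[x0,y0]+.5)*S).astype(int)
        cv2.polylines(im,[uv],len(q)==4,(255,0,255),1)
    cv2.imwrite(f"pics/ov_{n}.png",im)
E
```

```text
[[351.2061985154061, 0.0, 318.7111298442447], [0.0, 351.2061985154061, 202.5253361508152], [0.0, 0.0, 1.0]] [[1.0, 0.0001, -0.0, 0.6256], [-0.0, 0.9453, 0.3262, 0.0836], [0.0, -0.3262, 0.9453, 0.3746], [0.0, 0.0, 0.0, 1.0]]
[0.60038031 0.04269129]
[0.60038031 0.04269129]
```

View pics/w0.png

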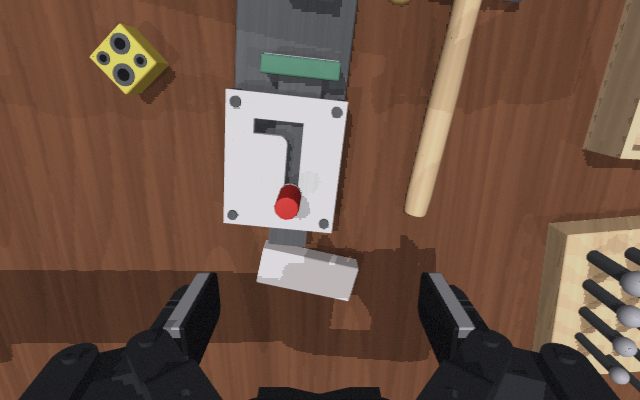

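View pics/ov_scene.png

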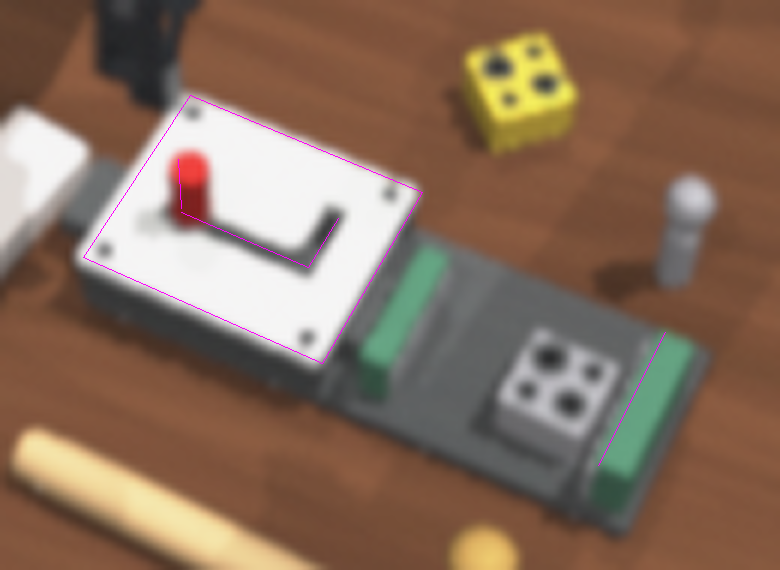

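View pics/ov_side.png

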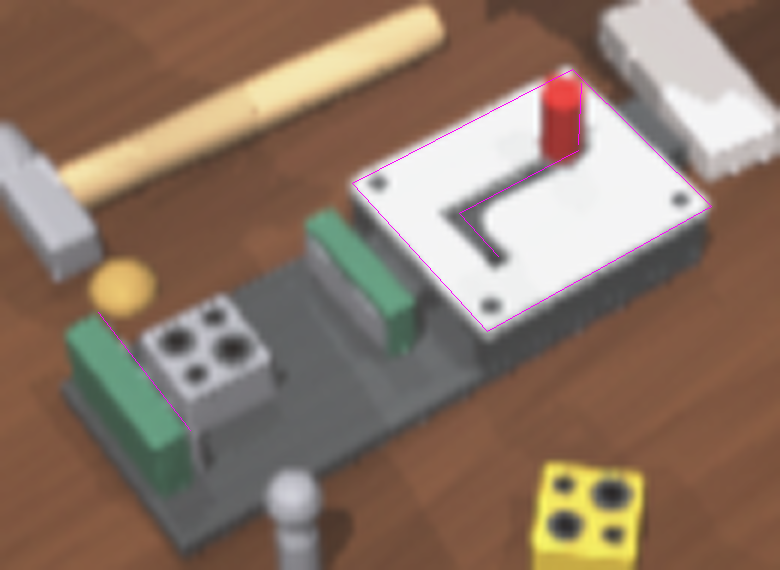

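```bash
python3 - <<'E'
from h import *
from scipy.optimize import least_squares
c=camera_params("wrist");p=cv2.imread("pics/w0.png");hsv=cv2.cvtColor(p,cv2.COLOR_BGR2HSV)
def fitquad(p,roi,ksz=21):
    hsv=cv2.cvtColor(p,cv2.COLOR_BGR2HSV);m=((hsv[...,1]<45)&(hsv[...,2]>175)&roi).astype(np.uint8)
    n,l,s,_=cv2.connectedComponentsWithStats(m);k=1+np.argmax(s[1:,4]);m=(l==k).astype(np.uint8)
    cs,_=cv2.findContours(m,cv2.RETR_EXTERNAL,cv2.CHAIN_APPROX_NONE);h=cv2.convexHull(max(cs,key=len))
    a=.005
    while 1:
        q=cv2.approxPolyDP(h,a*cv2.arcLength(h,True),True)
        if len(q)<=4: return q[:,0]
        a+=.003
r=np.zeros((400,640),bool);r[80:236,215:355]=1
q=fitquad(p,r);print(q.tolist())
Q=hitz(q,.044,c)[:,:2];print(np.round(Q,4).tolist(),np.linalg.norm(Q-np.roll(Q,1,0),axis=1))
red=((hsv[...,0]<8)|(hsv[...,0]>172))&(hsv[...,1]>150)&(hsv[...,2]>180);red[:,:270]=0;red[:,310:]=0;red[:170]=0;red[230:]=0
n,l,s,ce=cv2.connectedComponentsWithStats(red.astype(np.uint8));k=1+np.argmax(s[1:,4]);print("redtop",s[k],ce[k],hitz(ce[k],.09,c))
# model
best=None
M=np.array([[-100,-45],[30,-45],[30,65],[-100,65]])/1000
for rot in range(4):
  for fl in (1,-1):
    qq=np.roll(Q[::fl],rot,0)
    f=lambda x:(M@np.array([[np.cos(x[2]),np.sin(x[2])],[-np.sin(x[2]),np.cos(x[2])]])+x[:2]-qq).ravel()
    o=least_squares(f,[.6,.04,1.46])
    if best is None or o.cost<best.cost:best=o
print(best.x,np.rad2deg(best.x[2]),best.fun.reshape(4,2)*1000)
x=best.x;R=np.array([[np.cos(x[2]),-np.sin(x[2])],[np.sin(x[2]),np.cos(x[2])]])
im=cv2.resize(p[80:240,210:370],None,fx=3.7,fy=3.7)
for L in ([[-70,0,44],[0,0,44],[0,32,44]],[[-100,-45,44],[30,-45,44],[30,65,44],[-100,65,44]],[[-70,0,48],[-70,0,90]]):
    L=np.array(L)/1000;w=np.c_[L[:,:2]@R.T+x[:2],L[:,2]]
    cv2.polylines(im,[((proj(w,c)-[210,80]+.5)*3.7).astype(int)],len(L)==4,(255,0,0),1)
cv2.imwrite("pics/ov_w.png",im)
E
```

```text
[[226, 89], [347, 102], [330, 232], [223, 222]]
[[0.5426, 0.0771], [0.6513, 0.0659], [0.6373, -0.0625], [0.5285, -0.0514]] [0.12928626 0.10927956 0.12913702 0.10931555]
redtop [275 198  23  21 373] [285.95174263 207.98659517] [[ 0.59745126 -0.01959881  0.09      ]]
[0.60360133 0.04101896 1.46448416] 83.9087616671533 [[ 0.46200603 -0.71179918]
 [ 0.18926357  0.18570993]
 [-0.48750486  0.63952992]
 [-0.16376472 -0.11344062]]
```

View pics/ov_w.png

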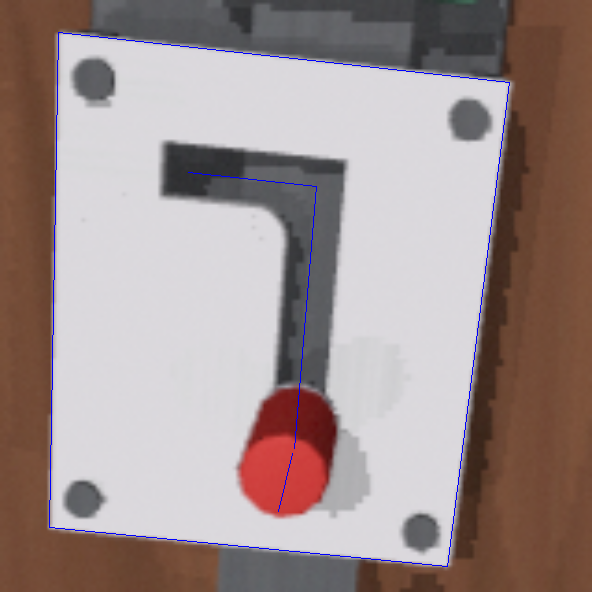

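```bash
python3 - <<'E'
from h import *
c=camera_params("wrist");d=np.load("pics/w0.npy");P=cloud(d,c)
for v in (185,188,192,196,200,204,208,212,216,218): print(v,np.round(P[v,286],4),round(float(d[v,286]),4))
print("plate",np.round([P[150,245],P[215,250],P[110,290],P[120,330]],4).tolist(),"bench",np.round([P[300,380],P[150,180],P[130,400]],4).tolist())
print("white stone",P[265,300])
for n in ("scene","side"):
    cc=camera_params(n);PP=cloud(np.load(f"pics/{n}0.npy"),cc)
    px=(296,203) if n=="scene" else (333,191)
    print(n,np.round(PP[px[1],px[0]],4), hitz(px,.09,cc))
E
```

```text
185 [ 0.5946 -0.0096  0.0534] 0.3341
188 [ 0.5955 -0.0095  0.0638] 0.3242
192 [ 0.5967 -0.0093  0.0768] 0.3118
196 [ 0.5976 -0.0094  0.0881] 0.3012
200 [ 0.5978 -0.012   0.091 ] 0.2993
204 [ 0.5976 -0.0159  0.0903] 0.3012
208 [ 0.5977 -0.019   0.0918] 0.3009
212 [ 0.5975 -0.0227  0.0915] 0.3023
216 [ 0.5974 -0.0265  0.0913] 0.3037
218 [ 0.5973 -0.0286  0.0907] 0.305
plate [[0.5561, 0.0223, 0.0447], [0.5565, -0.0436, 0.0446], [0.5995, 0.0589, 0.0446], [0.6361, 0.0501, 0.0452]] bench [[0.7017, -0.1728, 0.0023], [0.4771, 0.0141, 0.0007], [0.7112, 0.0352, 0.0007]]
white stone [ 0.60464677 -0.11173391  0.02405997]
scene [ 0.5999 -0.0185  0.094 ] [[ 0.59734793 -0.01967333  0.09      ]]
side [ 0.5941 -0.0153  0.0868] [[ 0.59188552 -0.01316181  0.09      ]]
```

The wrist fit is good. Clamp origin is (0.6036, 0.0410) with +x at 83.9°, and the knob axis is at (0.5975, -0.0195), so the jaw has about 9 mm of travel already. Plan: close the fingers, align the yaw (-0.106 rad), come down behind the knob and push.

>>> {"api": "play_rows", "payload": {"deltas": [[[-0.016, -0.03, 0], -0.053], [[-0.032, -0.058, 0], -0.106], [[-0.032, -0.058, -0.04], -0.106], [[-0.032, -0.058, -0.09], -0.106], [[-0.032, -0.058, -0.09], -0.106]], "grip": -1}}

```text
time: 1.08
tool_pos: [0.5895, -0.0573, 0.1363]
tool_rot: [-0.004, 0.744, 0.669, -0.003]
contact_force: [-0.2, 0.8, 0.0]
gripper_width: -0.002
```

>>> {"api": "play_rows", "payload": {"deltas": [[[0, 0, 0], 0], [[0, 0, 0], 0]]}}

```text
time: 1.32
tool_pos: [0.5948, -0.0583, 0.1445]
tool_rot: [0.002, 0.743, 0.669, 0.001]
contact_force: [0.5, 0.9, 0.2]
gripper_width: -0.001
```

```bash
python3 - <<'E'
from h import *
s=status.state();print(s["time"],s["tool_pos"],s["tool_rot"],s["contact_force"],s["gripper_width"])
for n in("wrist","side"):
    p,d=grab_frame(n);cv2.imwrite(f"pics/{n}1.png",p);np.save(f"pics/{n}1.npy",d)
cv2.imwrite("pics/side1c.png",cv2.resize(cv2.imread("pics/side1.png")[120:290,230:400],None,fx=3.5,fy=3.5))
E
```

```text
1.325 [ 0.59482065 -0.05827357  0.14450129] [0.00200155 0.74349436 0.66873769 0.00142612] [0.49683109 0.88865021 0.22727757] -0.0010348697367090199
```

View pics/wrist1.png

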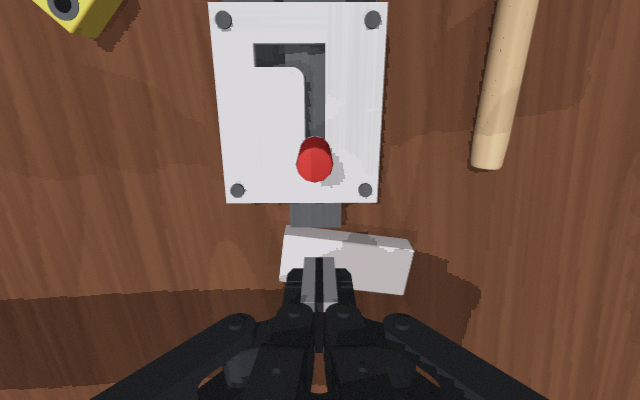

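View pics/side1c.png

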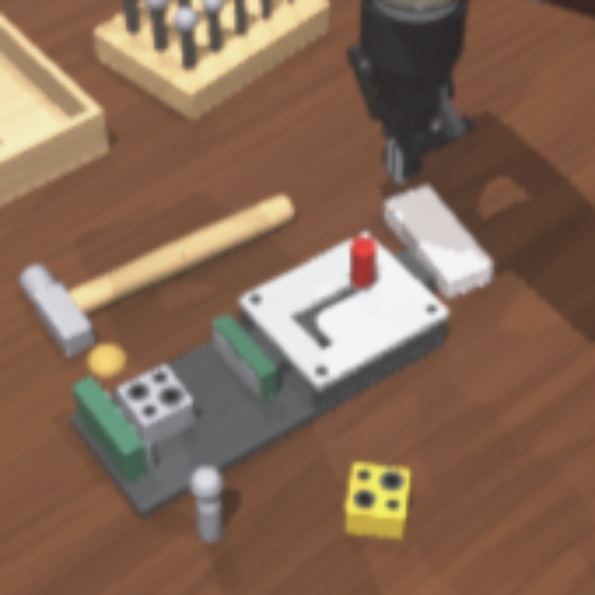

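The wrist view shows the clamp square to the gripper. The knob is at (314,160) and the closed fingers at (319,275), and the side view shows clear space behind the knob. Going down to z = 0.058.

>>> {"api": "play_rows", "payload": {"deltas": [[[0, 0, -0.03], 0], [[0, 0, -0.06], 0], [[0, 0, -0.083], 0], [[0, 0, -0.083], 0], [[0, 0, -0.083], 0]]}}

```text
time: 2.05
tool_pos: [0.5942, -0.0582, 0.0601]
tool_rot: [0.001, 0.744, 0.669, 0.001]
contact_force: [-0.9, -0.5, 0.0]
gripper_width: -0.002
```

>>> {"api": "play_rows", "payload": {"deltas": [[[0, 0, 0], 0], [[0, 0, 0], 0]]}}

```text
time: 2.3
tool_pos: [0.5938, -0.0582, 0.0596]
tool_rot: [0.001, 0.744, 0.669, 0.001]
contact_force: [0.2, -0.4, -0.2]
gripper_width: -0.003
```

```bash
python3 - <<'E'
from h import *
for n in("wrist","side"):
    p,d=grab_frame(n);cv2.imwrite(f"pics/{n}2.png",p);np.save(f"pics/{n}2.npy",d)
cv2.imwrite("pics/side2c.png",cv2.resize(cv2.imread("pics/side2.png")[120:290,230:400],None,fx=3.5,fy=3.5))
s=status.state();print(s["time"],s["tool_pos"],s["contact_force"])
E
```

```text
2.4 [ 0.59338248 -0.05805517  0.05903007] [-0.36079561 -0.75131782 -0.07535349]
```

View pics/wrist2.png

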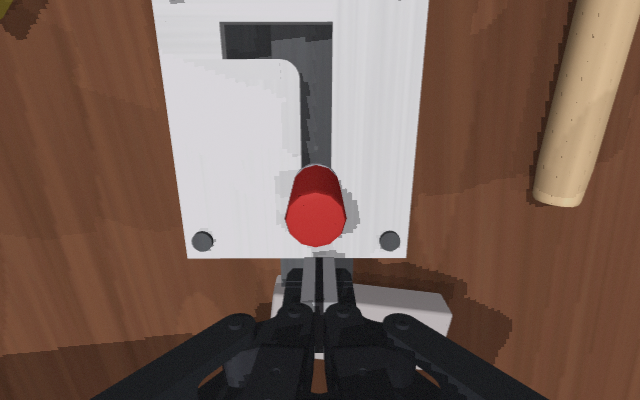

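View pics/side2c.png

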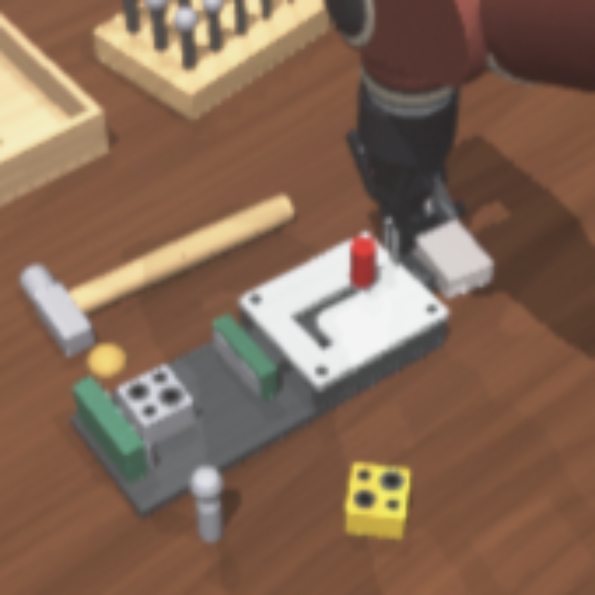

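Fingers are behind the knob with a gap of about 17 mm, level with the plate edge (wrist: knob 316,210, fingers 319,290). Pushing along clamp +x.

>>> {"api": "play_rows", "payload": {"deltas": [[[0.001, 0.01, 0], 0], [[0.0016, 0.015, 0], 0], [[0.0021, 0.02, 0], 0], [[0.0027, 0.025, 0], 0], [[0.0032, 0.03, 0], 0]]}}

```text
time: 3.02
tool_pos: [0.5961, -0.0279, 0.0583]
tool_rot: [0.0, 0.744, 0.669, -0.0]
contact_force: [-2.3, -2.0, 0.5]
gripper_width: 0.002
```

>>> {"api": "play_rows", "payload": {"deltas": [[[0.0005, 0.005, 0], 0], [[0.0011, 0.01, 0], 0], [[0.0016, 0.015, 0], 0], [[0.0021, 0.02, 0], 0], [[0.0027, 0.025, 0], 0]]}}

```text
time: 3.65
tool_pos: [0.5988, -0.0026, 0.0582]
tool_rot: [-0.0, 0.744, 0.669, -0.0]
contact_force: [-2.6, -2.9, 0.8]
gripper_width: -0.001
```

```bash
python3 - <<'E'
from h import *
for n in("wrist","side"):
    p,d=grab_frame(n);cv2.imwrite(f"pics/{n}3.png",p);np.save(f"pics/{n}3.npy",d)
a=cv2.resize(cv2.imread("pics/side3.png")[120:290,230:400],(400,400));b=cv2.resize(cv2.imread("pics/wrist3.png"),(400,250));b=cv2.copyMakeBorder(b,0,150,0,0,0)
cv2.imwrite("pics/c3.png",cv2.hconcat([a,b]))
s=status.state();print(s["time"],s["tool_pos"],s["contact_force"])
E
```

```text
3.75 [ 0.59906326 -0.00207741  0.05826787] [ 1.02894081 -0.20444004 -0.84674531]
```

View pics/c3.png

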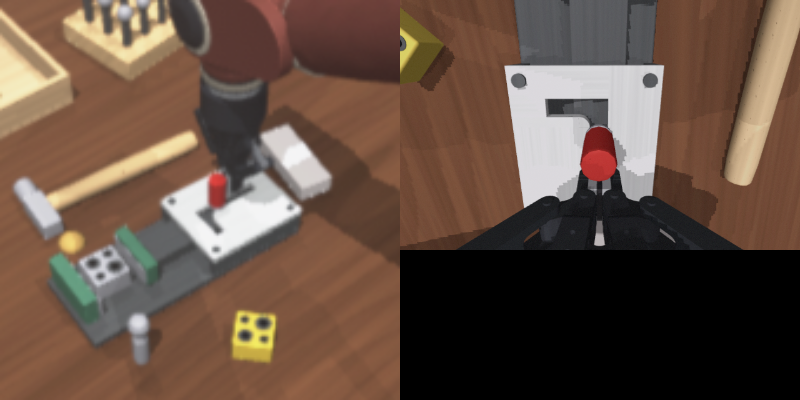

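The push is working: the knob is mid-leg against the fingers and the sliding jaw is nearing the block. Carrying on and watching the force.

>>> {"api": "play_rows", "payload": {"deltas": [[[0.0004, 0.004, 0], 0], [[0.0009, 0.008, 0], 0], [[0.0013, 0.012, 0], 0], [[0.0016, 0.015, 0], 0]]}}

```text
time: 4.25
tool_pos: [0.6006, 0.0117, 0.0583]
tool_rot: [0.0, 0.744, 0.669, -0.0]
contact_force: [-0.5, -3.9, -0.9]
gripper_width: -0.0
```

>>> {"api": "play_rows", "payload": {"deltas": [[[0.0002, 0.002, 0], 0], [[0.0004, 0.004, 0], 0], [[0.0006, 0.006, 0], 0]]}}

```text
time: 4.62
tool_pos: [0.6012, 0.0179, 0.0583]
tool_rot: [0.0, 0.744, 0.669, 0.0]
contact_force: [0.2, -5.1, -0.6]
gripper_width: 0.003
```

```bash
cat > look.py <<'E'
import sys
from h import *
k=sys.argv[1]
for n in("wrist","side","scene"):
    p,d=grab_frame(n);cv2.imwrite(f"pics/{n}{k}.png",p);np.save(f"pics/{n}{k}.npy",d)
a=cv2.resize(cv2.imread(f"pics/side{k}.png")[160:280,240:360],(400,400),interpolation=2);a2=cv2.resize(cv2.imread(f"pics/scene{k}.png")[170:290,270:390],(400,400),interpolation=2)
cv2.imwrite(f"pics/c{k}.png",cv2.hconcat([a,a2]))
s=status.state();print(s["time"],s["tool_pos"],s["contact_force"])
E
python3 look.py 4
```

```text
4.775 [0.60119258 0.01823253 0.05830195] [ 0.93298872 -3.61599393  0.0253493 ]
```

View pics/c4.png

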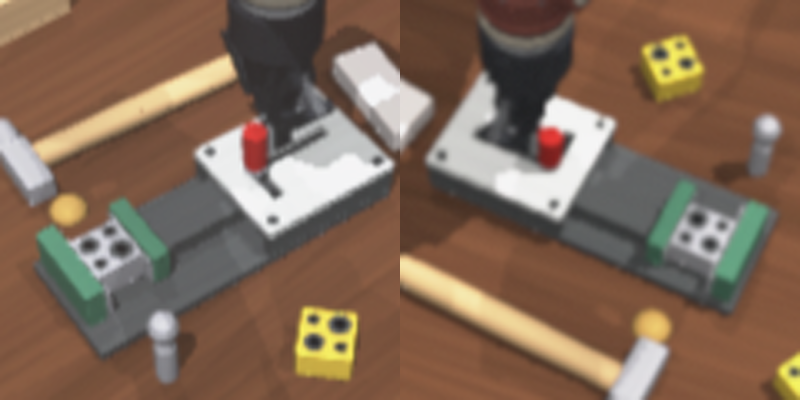

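View pics/wrist4.png

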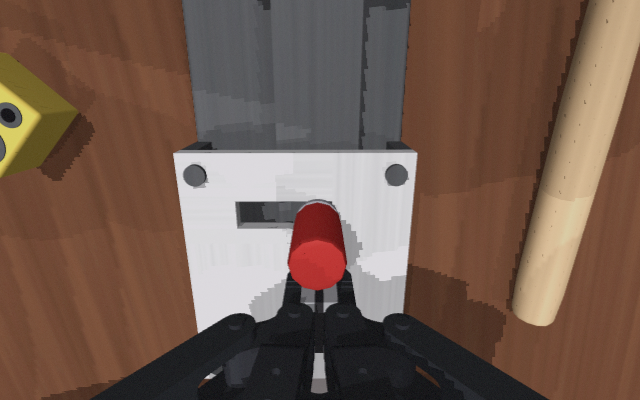

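The block is between both jaws and the knob is almost at the corner. Pushing on in small steps until the force rises at the stop.

>>> {"api": "play_rows", "payload": {"deltas": [[[0.0002, 0.002, 0], 0], [[0.0003, 0.003, 0], 0]]}}

```text
time: 5.03
tool_pos: [0.6014, 0.02, 0.0584]
tool_rot: [0.001, 0.743, 0.669, -0.001]
contact_force: [0.6, -8.9, -0.7]
gripper_width: -0.001
```

>>> {"api": "play_rows", "payload": {"deltas": [[[0.0001, 0.001, 0], 0], [[0.0002, 0.002, 0], 0]]}}

```text
time: 5.28
tool_pos: [0.6014, 0.0202, 0.0584]
tool_rot: [0.002, 0.743, 0.669, -0.002]
contact_force: [-2.0, -15.4, 1.0]
gripper_width: -0.003
```

>>> {"api": "play_rows", "payload": {"deltas": [[[0.0001, 0.001, 0], 0], [[0.0002, 0.002, 0], 0]]}}

```text
time: 5.52
tool_pos: [0.6014, 0.0203, 0.0584]
tool_rot: [0.003, 0.743, 0.669, -0.004]
contact_force: [-2.9, -21.4, 1.0]
gripper_width: -0.003
```

The knob is at the stop: force rose to 21 N with no further motion. Backing off, then going around to the knob's clamp -y side.

>>> {"api": "play_rows", "payload": {"deltas": [[[-0.0015, -0.0144, 0], 0], [[-0.0031, -0.0288, 0], 0], [[-0.0031, -0.0288, 0], 0], [[0.0217, -0.0315, 0], 0], [[0.0466, -0.0341, 0], 0]]}}

```text
time: 6.15
tool_pos: [0.6489, -0.0083, 0.0583]
tool_rot: [-0.0, 0.744, 0.669, 0.0]
contact_force: [0.5, -0.8, 0.7]
gripper_width: 0.002
```

>>> {"api": "play_rows", "payload": {"deltas": [[[0, 0, 0], 0], [[0.0023, 0.0213, 0], 0], [[0.0046, 0.0427, 0], 0], [[0.0046, 0.0427, 0], 0], [[0.0046, 0.0427, 0], 0]]}}

```text
time: 6.78
tool_pos: [0.6527, 0.0342, 0.0583]
tool_rot: [0.0, 0.743, 0.669, -0.0]
contact_force: [-0.2, 0.0, 0.3]
gripper_width: 0.001
```

```bash
python3 look.py 5
```

```text
6.925 [0.65287072 0.03328769 0.0583314 ] [ 0.02676026 -0.62016258 -0.53147486]
```

View pics/c5.png

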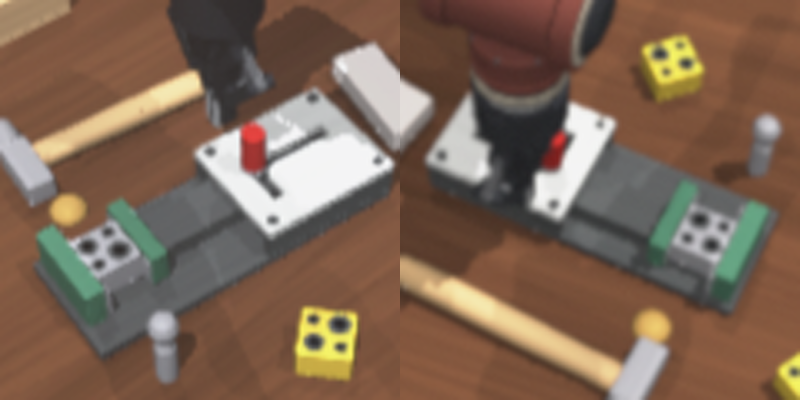

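View pics/wrist5.png

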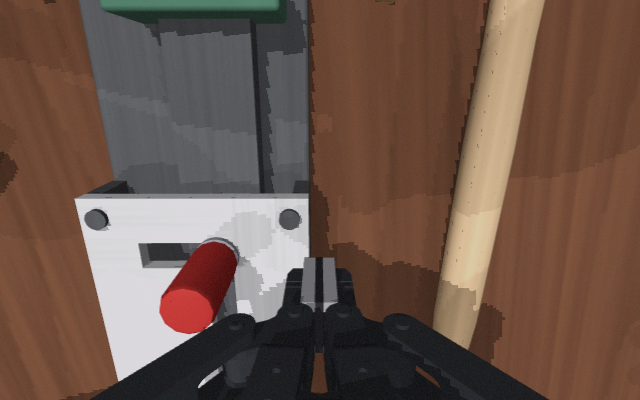

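```bash
python3 - <<'E'
from h import *
c=camera_params("wrist");P=cloud(np.load("pics/wrist5.npy"),c)
s=status.state();t=s["tool_pos"];th=1.4645
def cl(w): 
    e=w-np.array([.6036,.041,0]);return np.round([1000*(e[0]*np.cos(th)+e[1]*np.sin(th)),1000*(-e[0]*np.sin(th)+e[1]*np.cos(th)),1000*w[2]],1)
for n,(u,v) in dict(knobtop=(187,310),knob=(205,280),tipL=(307,262),padL=(305,290),blkL=(292,272),blk2=(290,290),jointL=(292,312),knuckle=(235,322),link=(200,340),link2=(240,340)).items(): print(n,cl(P[v,u]))
E
```

```text
knobtop [ 0.5 -1.4 90.8]
knob [ 8.  -6.3 82.2]
tipL [  8.3 -45.6  68.2]
padL [  8.2 -45.5  89.3]
blkL [  4.  -39.2  69.1]
blk2 [  4.2 -39.4  83.2]
jointL [ 10.  -41.9 104.9]
knuckle [ 10.4 -24.5 110.4]
link [  9.5 -15.8 117.5]
link2 [  8.6 -27.2 116.5]
```

The depth check puts the knob at clamp (0.5, -1.4), and the linkages are above z = 104 mm, clear of its 90 mm top. Pushing along clamp +y.

>>> {"api": "play_rows", "payload": {"deltas": [[[-0.0099, 0.0011, 0], 0], [[-0.0189, 0.002, 0], 0], [[-0.0239, 0.0026, 0], 0], [[-0.0288, 0.0031, 0], 0], [[-0.0338, 0.0036, 0], 0]]}}

```text
time: 7.55
tool_pos: [0.6192, 0.0372, 0.0584]
tool_rot: [0.0, 0.744, 0.669, 0.0]
contact_force: [1.4, -1.0, -1.9]
gripper_width: 0.001
```

>>> {"api": "play_rows", "payload": {"deltas": [[[-0.004, 0.0004, 0], 0], [[-0.008, 0.0009, 0], 0], [[-0.0119, 0.0013, 0], 0], [[-0.0159, 0.0017, 0], 0]]}}

```text
time: 8.05
tool_pos: [0.6031, 0.0389, 0.0584]
tool_rot: [0.0, 0.744, 0.669, 0.0]
contact_force: [2.2, -0.1, -1.2]
gripper_width: -0.003
```

```bash
python3 look.py 6
```

```text
8.2 [0.60277624 0.0390671  0.05825931] [-0.20533396 -0.33406541  0.06761593]
```

View pics/c6.png

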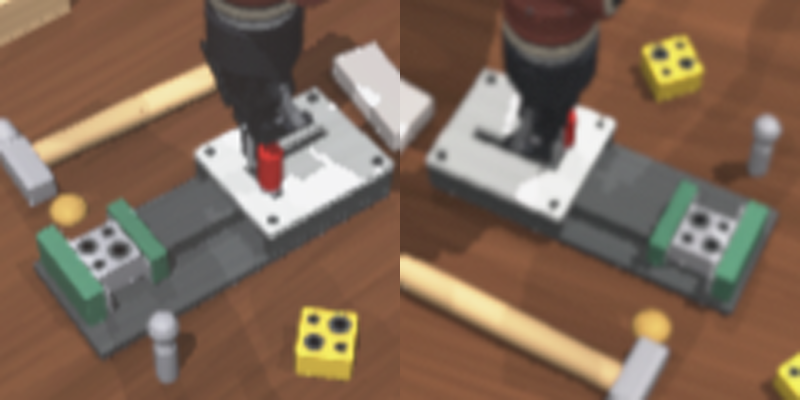

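View pics/wrist6.png

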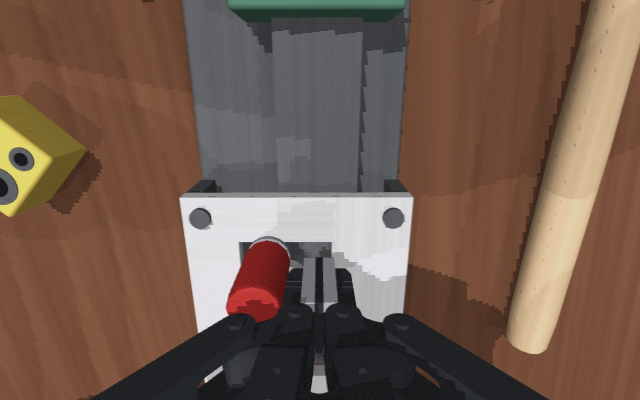

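The knob is in the short leg and moving. Finishing until the force rises at the end.

>>> {"api": "play_rows", "payload": {"deltas": [[[-0.003, 0.0003, 0], 0], [[-0.005, 0.0005, 0], 0], [[-0.007, 0.0007, 0], 0]]}}

```text
time: 8.57
tool_pos: [0.5962, 0.0397, 0.0583]
tool_rot: [0.0, 0.744, 0.669, 0.0]
contact_force: [1.2, -0.2, -0.9]
gripper_width: -0.002
```

>>> {"api": "play_rows", "payload": {"deltas": [[[-0.002, 0.0002, 0], 0], [[-0.003, 0.0003, 0], 0]]}}

```text
time: 8.82
tool_pos: [0.5952, 0.0398, 0.0586]
tool_rot: [0.002, 0.744, 0.669, 0.002]
contact_force: [11.2, 0.6, -6.1]
gripper_width: -0.002
```

>>> {"api": "play_rows", "payload": {"deltas": [[[-0.001, 0.0001, 0], 0], [[-0.002, 0.0002, 0], 0]]}}

```text
time: 9.07
tool_pos: [0.595, 0.0398, 0.0587]
tool_rot: [0.004, 0.744, 0.668, 0.004]
contact_force: [17.8, -0.3, -11.1]
gripper_width: 0.003
```

It stalled at 18 N with the finger centre at clamp y ≈ 8.5 mm, as predicted for the locked position. Backing off, then lifting.

>>> {"api": "play_rows", "payload": {"deltas": [[[0.012, -0.0013, 0], 0], [[0.027, -0.0029, 0], 0], [[0.042, -0.0045, 0], 0], [[0.042, -0.0045, 0.03], 0], [[0.042, -0.0045, 0.08], 0]]}}

```text
time: 9.7
tool_pos: [0.6321, 0.0355, 0.1363]
tool_rot: [-0.002, 0.744, 0.669, -0.002]
contact_force: [0.7, -0.4, 0.3]
gripper_width: -0.0
```

>>> {"api": "play_rows", "payload": {"deltas": [[[0.01, -0.04, 0.04], 0], [[0.01, -0.08, 0.09], 0], [[0.01, -0.1, 0.1], 0], [[0.01, -0.1, 0.1], 0], [[0.01, -0.1, 0.1], 0]]}}

```text
time: 10.32
tool_pos: [0.6424, -0.0635, 0.2357]
tool_rot: [-0.002, 0.743, 0.669, -0.001]
contact_force: [-0.1, 1.1, -0.5]
gripper_width: -0.001
```

```bash
python3 look.py 7; python3 - <<'E'
from h import *
th=1.4645
def cl(w):
    e=w-np.array([.6036,.041,0]);return np.round([1000*(e[0]*np.cos(th)+e[1]*np.sin(th)),1000*(-e[0]*np.sin(th)+e[1]*np.cos(th)),1000*w[2]],1)
for n in("scene","side","wrist"):
    c=camera_params(n);p=cv2.imread(f"pics/{n}7.png");P=cloud(np.load(f"pics/{n}7.npy"),c)
    h=cv2.cvtColor(p,cv2.COLOR_BGR2HSV);m=((h[...,0]<8)|(h[...,0]>172))&(h[...,1]>150)&(P[...,2]>.085)&(P[...,2]<.1)&(abs(P[...,0]-.58)<.06)&(abs(P[...,1]-.04)<.05)
    v,u=np.nonzero(m)
    if len(u): print(n,len(u),u.mean(),v.mean(),cl(hitz([u.mean(),v.mean()],.09,c)[0]))
E
```

```text
10.475 [ 0.64246164 -0.06315488  0.23601371] [0.11478598 0.47623065 0.57866038]
scene 33 320.4848484848485 202.12121212121212 [-0.  34.2 90. ]
side 26 322.1923076923077 207.26923076923077 [ 4.7 37.4 90. ]
wrist 640 213.5484375 59.2328125 [ 0.2 30.6 90. ]
```

View pics/c7.png

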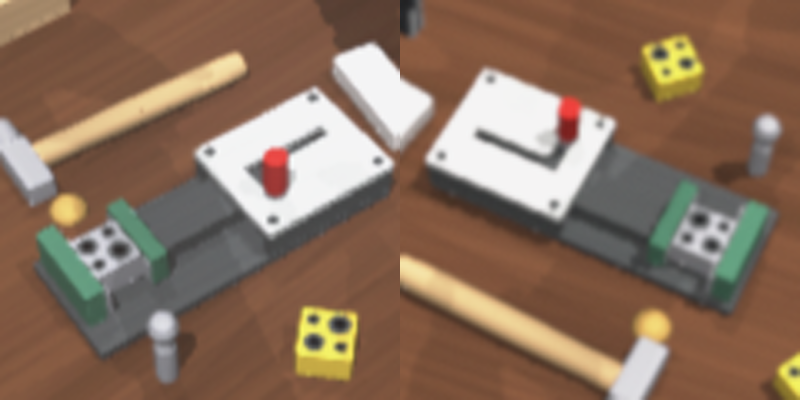

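View pics/wrist7.png

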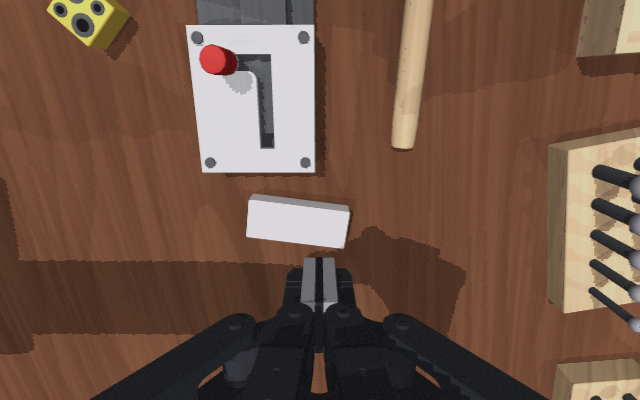

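View pics/scene7.png

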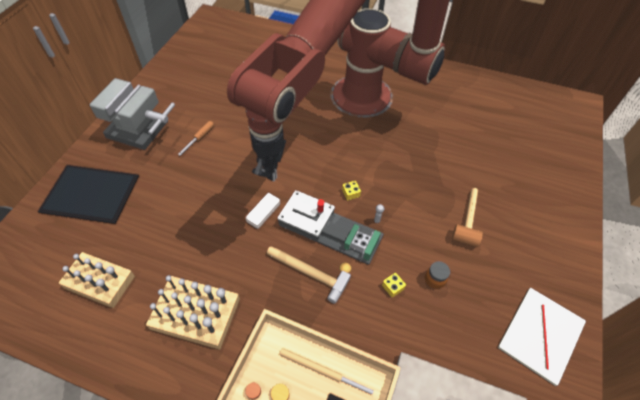

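The wrist view puts the knob at clamp (0.2, 30.6), a shift of 32 mm from its corner reading, and the hand is clear. All neighbours look to be where they stood. Handing in.

```bash
python3 -c "
from plant import ticket
print(ticket.job_done())"
```

```text
the job is handed in; nothing more can be done
None
```

The block is clamped and the jaw is locked, as far as my checks show. I handed the job in at about 10.5 s of the 42 s allowed.

**What I did:** With the fingers closed, I pushed the red knob along the long leg until it stopped (about 21 N, no further motion). I then went round to its other side and pushed it along the short leg to the end stop (about 18 N, no further motion). Then I backed off and lifted the hand clear.

**Last checks:**
- **Knob:** The wrist camera puts it at clamp (0, 31) mm, 32 mm across from where it read at the corner. The scene camera gives (0, 34). The side camera gives (5, 37), and that camera was already several millimetres off the others in the first measurements.
- **Block:** In the pictures it sits between both green jaws. I did not measure its position to the millimetre.
- **Everything else:** The whetstone, hammer, dome, punch and yellow look-alikes appear unmoved in the pictures.

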